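# Close the filter clamp and hold it pressed

## Robot

A 7-joint arm with a two-finger parallel gripper is mounted at the origin on the work surface. World frame = base frame: x ahead of the robot, y to its left, z up, the work surface at z = 0. Lengths are in m, angles in rad, forces in N, time in s.
With the tool pointing down it reaches from about 0.425 to 1.025 m from the base axis. Payload 9.4 kg.
Tool frame: the origin (TCP) lies at the very end of the fingers, on their centre line; the grasp point (between the pads) lies 19 mm behind it; z points along the fingers, y is the line along which they close (so a half turn about z gives the same grasp; the last joint's range is limited). The gripper opens to 85 mm and grips with 20 to 120 N. Pads are 22 mm wide; open, the fingers measure 114 mm over their backs; the gripper's body (76 mm by 85 mm) begins 54 mm behind the grasp point. The pads swing forward as they close: fully open they stand 13 mm farther back than shut.
Start: joints at [-0.077, 0.599, -0.003, 1.599, 0.002, 0.943, -0.08], TCP at [0.725, -0, 0.231] pointing down, gripper open.
Joint ranges: [-2.57, 2.57], [-0.35, 1.97], [-1.29, 1.29], [0.11, 2.56], [-1.05, 4.19], [0.11, 1.86], [-2.63, 2.63]. Speed limits (rad/s): [2.22, 2.22, 3.01, 3.01, 3.14, 3.14, 3.14].

## Interface

Orientations are given as a unit quaternion [x, y, z, w].
In Python, from plant import bot gives the robot as it stands.
- The arm moves only by the tool step_arm, never from a script. Its argument "rows" is a list of rows, each a list of 6 numbers: the shift along the tool's x, y, z normalised to -1 to 1, where 1 is 75 cm, then the turn, a rotation vector about the tool's x, y, z normalised to -1 to 1, where 1 is 30 degrees. In form: [[tx, ty, tz, rx, ry, rz], ...]. A call has 1 to 12 rows; each row is the pose to reach, as a shift and turn from the pose commanded when the call began, along the tool's axes at that moment; what a row does not reach only later rows make up. A row lasts 1/12 s, in which the tool goes at most 41.7 mm and 7.16 degrees, less where a joint would pass 70% of its speed; a pose out of reach is approached as far as the arm can. A call with a number of a shift or a turn outside -1 to 1 is refused whole. A call with a gripper value outside its range is refused whole. "hand" is the closure, from -1 (fully open) to 1 (shut), set as the call begins (left out, the last holds). The fingers move at their own pace and stop on an object; the grip force is fixed at half the most. Time passes only in rows, so rows that repeat a pose let the fingers close. It gives the time, the measured TCP pose, the force, the opening and the grip force at its end, in the units of the state.
- bot.state(): the state, without advancing time (a new reading comes with each control period).
- bot.snapshot(name): name is "scene" or "side" or "wrist"; returns the picture (400x640x3 uint8, red, green, blue); there is no depth.
- bot.camera_params(name): a dict with "vertical_fov" (degrees; the focal length in pixels is half the picture's height over the tangent of half this angle, whatever the lens; pixels are square), "cx", "cy" (the principal point, pixels), "T" (4x4, takes a point from camera to world coordinates); the wrist camera has in their place "hand_eye" (4x4, takes a point from camera to tool coordinates, whose origin is the TCP and whose axes are the flange's). Camera axes: x right, y down, z forward; pixel columns grow to the right and rows downward; lengths in m; the calibration is good to about 2 mm. A picture is of the moment at which its call begins: read the wrist's pose just before it. camera_params takes no time and is no camera call.
- bot.finish_job(): hands the job in; it is judged then, once.
Trained networks look in the newest picture that a camera, given by its name, has taken for a name from the list of things; names that differ only in an ending like _2 or _b are one class to them, and where a whole thing is asked for, a point or a joint stands for the part that bears it (a point fixed in the world has none). Each returns a list of dicts, best first, with "p" (0 to 1); they miss things now and then, are a little off and sometimes report something else, mostly with a low value. They report only what shows in the picture. A call takes as long as a camera call. They do not tell look-alikes from the thing itself.
- bot.find_in(camera, query): "extent" ([left, top, right, bottom] in pixels, round what is visible of it).
- bot.trace(camera, query): "region" (400x640 bool, what is visible of it) and "extent" ([left, top, right, bottom] in pixels, round what is visible of it).
- bot.mark_of(camera, query): "location" ([column, row] in pixels: a listed point, or the origin of a listed thing).
The state is a dict: "t": time; "joints": joint angles; "dq": joint speeds; "joint_torque": joint torques, N m; "tcp_pos": TCP position; "ee_rot": TCP orientation; "wrist_force": force on the tool from outside, world axes, zero at the start; "moment": the same for the moment, N m; "opening": finger opening in m; "gripper_force": force on a finger pad.
Only numpy, scipy, OpenCV 4.12 (cv2) and the standard library are available. Lean on these libraries where they do the work, as an engineer would, in place of code of your own. Each camera call takes 0.05 s, during which the arm holds its last target. There are 200 camera calls.

## Task

Assemble the filter clamp on the bench: lay the wide support ring centred on its round sprung plate, lay the narrow seal ring centred on top of that, then take the cover by its knob and work it about over the locating pin, which the cover hides, until it drops on and sits on the stack. Press the cover down until the sprung plate is at the bottom of its travel, and finish like that, still gripping the knob and holding the cover pressed down. Leave the bottle, the jar and the pipette where they are.

Things in the scene. Friction and masses are not known exactly. Their poses are not given: they have to be found in the camera images.
- plate_top (a point): Centre of the top of the clamp's sprung plate, a round steel plate 64 mm across in the middle of the clamp's foot; 45 mm above the bench when up; z is up. A steel locating pin stands up through the plate, near its centre (see clamp_pin_area).
- clamp: The clamp's grey round foot, fixed to the bench; origin at the centre of its underside, below the plate's centre. 120 mm across at the bench, 96 mm across from 16 mm up to its top at 34 mm. A steel hose nipple sticks out along its +x at 22 mm height, reaching 75 mm from the centre.
- clamp_pin_area (a point): Nominal place of the locating pin's top, on the plate's axis, 79 mm above the bench (34 mm above the raised plate). The upright pin is fixed, 10 mm thick, with a 1.5 mm chamfer. It really stands up to 3.5 mm off in the clamp's x and in its y (5 mm in all), differently each time: feel for it with the cover, or see it from above before covering it.
- plate (a joint): Downward travel of the sprung plate in m: 0 = up, 0.006 = bottom stop. The spring holds the plate up under the weight of the rings and the cover; pushing it fully down takes roughly 8 to 12 N on the cover.
- support_ring_mid (a point): Centre (half-way up) of the support ring: a white plastic flat ring, 64 mm outside, 30 mm hole, 12 mm thick, 60 g, lying flat on the bench; z is its axis. It goes on the plate first (this point then 6 mm above the plate).
- seal_ring_mid (a point): Centre (half-way up) of the seal ring: a white plastic flat ring, 50 mm outside, 30 mm hole, 10 mm thick, 30 g, lying flat on the bench; z is its axis. It goes on top of the support ring (this point then 17 mm above the plate).
- cover_knob (a point): Grip point on the cover's knob. The cover is steel, about 250 g, standing upright on the bench: a round body 60 mm across and 26 mm tall, and on top of it an upright cylindrical knob 28 mm across and 42 mm tall (all 68 mm tall). This point is on its axis, 50 mm above its underside; z is up along the axis.
- cover_mouth (a point): Centre of the cover's flat underside, in the mouth of its blind socket: a round hole 14 mm across and 22 mm deep, open downwards, that fits over the locating pin (2 mm play all round). Resting on the pin's top this point is 34 mm above the plate; dropped on and sitting on the two rings it is 22 mm above the plate.
- bottle_mid (a point): Centre of a glass reagent bottle with orange cap, 72 mm across, 170 mm tall, standing upright; not to be disturbed.
- jar_mid (a point): Centre of a small capped jar, 60 mm across, 75 mm tall, standing upright; not to be disturbed.
- pipette_mid (a point): Middle of a white hand pipette lying flat along its own y, about 240 mm long, 24 mm thick; not to be disturbed.
Not all that is in view belongs to the job. There is more than one size of the clamp; the job needs the middle-sized.

How it is judged:
By the outcome, as a careful person would: the job done as asked, in the order asked, and still so for the second after the job is handed in, while the arm keeps its last pose, push and grip.
It also fails if it takes over 64 s, if anything falls off the work surface, if the arm or the gripper's body presses on something with over 40 N, if the wrist force passes 120 N, or if a joint passes its speed limit or range.

## Working session

There is one attempt and no reset: what is moved stays moved. The work goes in short steps, Python scripts to look and compute and a tool call to move; the robot and the scene stay as the last step left them, time stands still between calls to the robot, and variables do not carry over. Pictures are saved under pics/ and viewed, at most 11 in all, crops included, and the job is handed in when it is done.

Besides the shell and the picture viewer there is one more tool, called after "Call:" as name([rows], argument=value, ...), one row to a line, values as JSON. step_arm: Moves the arm, as the interface text tells. Scaled input: -1 to 1 covers 75 cm each way for a shift and 30 degrees each way for a turn. Its arguments: {"type":"object","properties":{"rows":{"type":"array","items":{"type":"array","items":{"type":"number"}}},"hand":{"type":"number"}},"required":["rows"]}

```bash
mkdir -p pics; ls
python3 - <<'E'
from plant import bot
import cv2,numpy as np
s=bot.state();print(s['t'],s['tcp_pos'],s['ee_rot'],s['opening'],s['wrist_force'])
ims={}
for c in ['scene','side','wrist']:
    im=bot.snapshot(c);cv2.imwrite(f'pics/{c}0.png',im[:,:,::-1]);print(c,{k:(np.round(v,4).tolist()) for k,v in bot.camera_params(c).items()})
cv2.imwrite('pics/a.png',cv2.resize(np.vstack([cv2.imread('pics/scene0.png'),cv2.imread('pics/side0.png')]),(480,600)))
for c in ['scene','side','wrist']:
    for q in ['plate_top','clamp','support_ring_mid','seal_ring_mid','cover_knob','bottle_mid','jar_mid','pipette_mid']:
        r=bot.mark_of(c,q)
        print(c,q,[(np.round(d['location']).tolist(),round(d['p'],2)) for d in r][:4])
E
```

```text
pics
0.0 [ 7.24537564e-01 -1.94495447e-05  2.30415353e-01] [ 7.07076531e-01  7.07136613e-01 -5.98329991e-04 -4.82461347e-04] 0.08554693202895934 [-0.12714841  0.51972039 -1.14307001]
scene {'vertical_fov': 49.4528, 'cx': 310.6164, 'cy': 203.6111, 'T': [[0.2294, 0.8116, -0.5373, 1.1925], [0.9733, -0.1855, 0.1353, -0.2057], [0.0102, -0.554, -0.8324, 1.0858], [0.0, 0.0, 0.0, 1.0]]}
side {'vertical_fov': 55.8407, 'cx': 321.7804, 'cy': 201.3731, 'T': [[0.8753, -0.3204, 0.3622, 0.2073], [-0.4834, -0.5995, 0.6379, -0.6139], [0.0128, -0.7334, -0.6796, 0.7291], [0.0, 0.0, 0.0, 1.0]]}
wrist {'vertical_fov': 70.3933, 'cx': 316.5118, 'cy': 198.4838, 'hand_eye': [[-0.001, -0.9489, -0.3157, 0.0817], [1.0, -0.001, 0.0, 0.0003], [-0.0004, -0.3157, 0.9489, -0.1418], [0.0, 0.0, 0.0, 1.0]]}
scene plate_top [([229.0, 158.0], 0.84), ([301.0, 199.0], 0.69), ([447.0, 213.0], 0.41)]
scene clamp [([302.0, 208.0], 0.89), ([233.0, 173.0], 0.59)]
scene support_ring_mid [([398.0, 178.0], 0.76)]
scene seal_ring_mid [([248.0, 212.0], 0.51)]
scene cover_knob [([300.0, 196.0], 0.75), ([390.0, 224.0], 0.55)]
scene bo
[... 317 characters left out ...]
support_ring_mid [([249.0, 175.0], 0.74)]
side seal_ring_mid [([341.0, 298.0], 0.61)]
side cover_knob [([322.0, 162.0], 0.73), ([312.0, 233.0], 0.49)]
side bottle_mid [([476.0, 313.0], 0.64)]
side jar_mid [([292.0, 139.0], 0.9)]
side pipette_mid [([430.0, 225.0], 0.81)]
wrist plate_top [([134.0, 225.0], 0.88), ([92.0, 96.0], 0.8), ([23.0, 346.0], 0.68)]
wrist clamp [([110.0, 94.0], 0.94), ([60.0, 314.0], 0.87), ([154.0, 214.0], 0.79), ([134.0, 224.0], 0.47)]
wrist support_ring_mid [([118.0, 234.0], 0.71)]
wrist seal_ring_mid [([165.0, 309.0], 0.62)]
wrist cover_knob [([243.0, 23.0], 0.62), ([163.0, 307.0], 0.58)]
wrist bottle_mid []
wrist jar_mid []
wrist pipette_mid [([365.0, 274.0], 0.66)]
```

View pics/scene0.png

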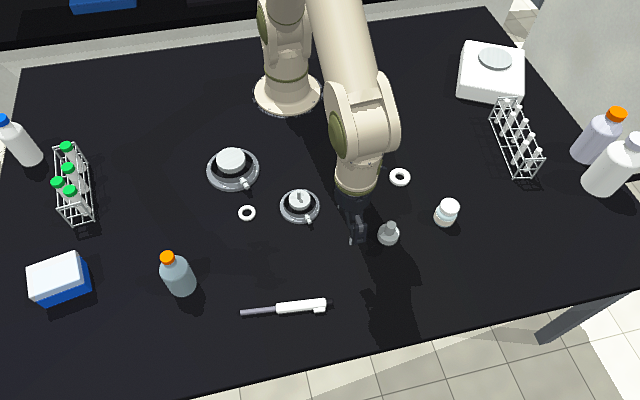

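View pics/side0.png

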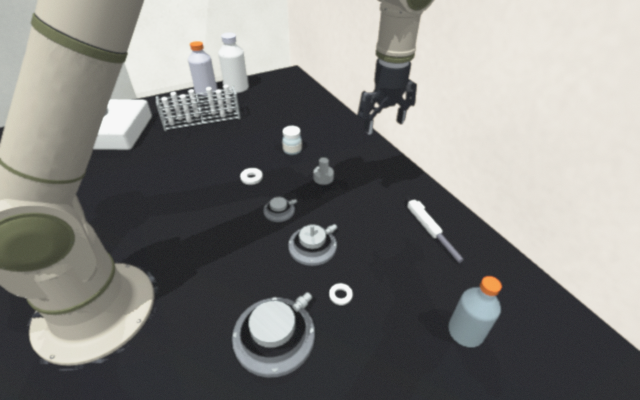

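The scene view shows the big clamp at about (232,168), the middle one at (301,205), rings at (399,177) and (247,212), and the cover at (389,233). The side view also shows the small clamp at (279,209), the middle one at (312,244), rings at (251,176) and (341,294), and the cover at (323,172).

```bash
cat > h.py <<'E'
from plant import bot
import cv2,numpy as np
from scipy.spatial.transform import Rotation as R
def cam(c,st=None):
    p=bot.camera_params(c)
    if c=='wrist':
        st=st or bot.state();T=np.eye(4);T[:3,:3]=R.from_quat(st['ee_rot']).as_matrix();T[:3,3]=st['tcp_pos'];T=T@np.array(p['hand_eye'])
    else: T=np.array(p['T'])
    return T,200/np.tan(np.radians(p['vertical_fov']/2)),p['cx'],p['cy']
def pt(C,uv,z):
    T,f,cx,cy=C;d=T[:3,:3]@np.array([(uv[0]-cx)/f,(uv[1]-cy)/f,1]);o=T[:3,3]
    return o+d*(z-o[2])/d[2]
def proj(C,P):
    T,f,cx,cy=C;q=T[:3,:3].T@(np.asarray(P)-T[:3,3]);return np.array([cx+f*q[0]/q[2],cy+f*q[1]/q[2]])
def ringfit(C,mask,z):
    # outline of mask -> plane z -> circle fit
    cs,_=cv2.findContours(mask.astype(np.uint8),cv2.RETR_EXTERNAL,cv2.CHAIN_APPROX_NONE)
    k=max(cs,key=cv2.contourArea)[:,0,:]
    P=np.array([pt(C,u,z)[:2] for u in k])
    c,r=cv2.minEnclosingCircle((P*1000).astype(np.float32))
    A=np.c_[2*P,np.ones(len(P))];x=np.linalg.lstsq(A,(P**2).sum(1),rcond=None)[0]
    return x[:2],np.sqrt(x[2]+x[0]**2+x[1]**2),r/1000
E
python3 - <<'E'
from h import *
for c in ['scene','side']:
    bot.snapshot(c);C=cam(c)
    for q,z in [('support_ring_mid',.012),('seal_ring_mid',.01),('clamp',0.0),('cover_knob',.05),('plate_top',.045),('jar_mid',.0375),('bottle_mid',.085),('pipette_mid',.012)]:
        m=[(np.round(pt(C,d['location'],z)[:2],3).tolist(),round(d['p'],2)) for d in bot.mark_of(c,q)][:3]
        t=[(np.round(np.r_[ringfit(C,d['region'],z)[0],ringfit(C,d['region'],z)[1]],4).tolist(),round(d['p'],2)) for d in bot.trace(c,q)][:3]
        print(c,q,m,'|',t)
E
```

```text
scene support_ring_mid [] | [([0.4607, 0.262, 0.0312], 0.64), ([0.5019, -0.0662, 0.0514], 0.62)]
scene seal_ring_mid [([0.487, -0.225], 0.47)] | [([0.4848, -0.2217, 0.024], 0.53), ([0.6344, -0.434, 0.0577], 0.35)]
scene clamp [([0.506, -0.061], 0.97), ([0.327, -0.238], 0.68), ([0.453, 0.253], 0.58)] | [([0.4913, -0.0636, 0.0591], 0.9), ([0.307, -0.2405, 0.0857], 0.8)]
scene cover_knob [([0.634, 0.167], 0.97)] | [([0.6623, 0.1479, 0.0326], 0.7)]
scene plate_top [([0.304, -0.245], 0.88), ([0.492, -0.066], 0.59)] | [([0.3067, -0.2393, 0.0463], 0.82), ([0.4988, -0.0668, 0.0331], 0.76)]
scene jar_mid [([0.631, 0.332], 0.93)] | [([0.6297, 0.3369, 0.0407], 0.85)]
scene bottle_mid [([0.663, -0.413], 0.81)] | [([0.674, -0.4172, 0.0535], 0.73)]
scene pipette_mid [([0.788, -0.164], 0.61), ([0.509, -0.068], 0.46)] | [([0.8023, -0.1657, 0.0707], 0.65)]
side support_ring_mid [([0.461, 0.26], 0.65)] | [([0.4554, 0.257, 0.0351], 0.58)]
side seal_ring_mid [([0.481, -0.227], 0.6)] | [([0.4802, -0.2224, 0.0255], 0.74)]
side clamp [([0.477, 0.098], 0.92), ([0.309, -0.234], 0.84), ([0.493, -0.066], 0.74)] | [([0.3188, -0.2317, 0.0871], 0.86), ([0.476, 0.0955, 0.0361], 0.75), ([0.5003, -0.0602, 0.0604], 0.61)]
side cover_knob [([0.667, 0.176], 0.64)] | [([0.6337, 0.1335, 0.0429], 0.81)]
side plate_top [([0.491, -0.064], 0.88), ([0.51, -0.029], 0.6), ([0.312, -0.231], 0.57)] | [([0.3139, -0.233, 0.0467], 0.98), ([0.4893, -0.0703, 0.0315], 0.79), ([0.4642, 0.0755, 0.0224], 0.55)]
side jar_mid [([0.636, 0.356], 0.72)] | [([0.6318, 0.3412, 0.0588], 0.96)]
side bottle_mid [([0.669, -0.416], 0.94)] | [([0.6646, -0.419, 0.0638], 0.96)]
side pipette_mid [([0.793, -0.15], 0.62)] | [([0.8113, -0.1632, 0.0784], 0.62), ([0.5056, -0.0439, 0.032], 0.58)]
```

Call:
step_arm([
  [-0.085,-0.303,0.093,0,0,0],
  [-0.085,-0.303,0.093,0,0,0],
  [-0.085,-0.303,0.093,0,0,0],
  [-0.085,-0.303,0.093,0,0,0],
  [-0.085,-0.303,0.093,0,0,0],
  [-0.085,-0.303,0.093,0,0,0],
  [-0.085,-0.303,0.093,0,0,0],
  [-0.085,-0.303,0.093,0,0,0],
  [-0.085,-0.303,0.093,0,0,0],
  [-0.085,-0.303,0.093,0,0,0],
], hand=-0.75)

```text
t: 3.88
tcp_pos: [0.4996, -0.0634, 0.162]
ee_rot: [0.707, 0.707, 0.001, 0.001]
wrist_force: [0.2, 0.1, 0.6]
opening: 0.0745
gripper_force: 0.0
```

Run:
```python
from h import *
s=bot.state();print(s['t'],s['tcp_pos'],s['ee_rot'],s['opening'],abs(s['dq']).max() if hasattr(s['dq'],'max') else s['dq'])
C=cam('wrist',s);im=bot.snapshot('wrist');cv2.imwrite('pics/w1.png',im[:,:,::-1]);np.savez('clampview.npz',T=C[0])
for q,z in [('plate_top',.045),('clamp',0.034),('clamp_pin_area',.079)]:
    for d in bot.mark_of('wrist',q)[:3]: print(q,d['location'],pt(C,d['location'],0 if q=='clamp' else z),d['p'])
    for d in bot.trace('wrist',q)[:3]: print('tr',q,d['extent'],ringfit(C,d['region'],z),d['p'])
```

```text
3.8833 [ 0.49957257 -0.06337035  0.16199489] [0.70689135 0.70732132 0.00080832 0.00071516] 0.07450628447735115 0.0061486750271867955
plate_top [310.5, 193.2] [ 0.49434313 -0.0624899   0.045     ] 0.88
plate_top [285.5, 9.3] [0.47573662 0.08913526 0.045     ] 0.79
tr plate_top [279.0, 157.5, 342.4, 225.5] (array([ 0.49491038, -0.0616575 ]), np.float64(0.03161486354751027), 0.03270720672607422) 0.81
tr plate_top [158.7, 307.8, 191.5, 379.4] (array([ 0.32867941, -0.28191786]), np.float64(0.017321317187189628), 0.025807666778564452) 0.76
tr plate_top [259.1, 0.9, 310.6, 44.4] (array([0.47463013, 0.08412878]), np.float64(0.018521484165763172), 0.021931812286376952) 0.62
clamp [172.1, 311.8] [ 3.12361249e-01 -2.37838873e-01  5.55111512e-17] 0.84
clamp [311.7, 186.3] [ 0.49484451 -0.06848533  0.        ] 0.71
clamp [286.7, 18.6] [0.47246818 0.09397967 0.        ] 0.62
tr clamp [256.2, 127.5, 383.5, 230.3] (array([ 0.4982979 , -0.05556698]), np.float64(0.05520055695579721), 0.06301061630249023) 0.95
tr clamp [101.9, 255.3, 243.4, 380.7] (array([ 0.31620876, -0.18638793]), np.float64(0.050668589520790605), 0.07412261962890625) 0.74
clamp_pin_area [314.2, 200.3] [ 0.49807071 -0.05811303  0.079     ] 0.95
tr clamp_pin_area [241.2, 0.0, 349.6, 70.0] (array([0.47811157, 0.0754995 ]), np.float64(0.015843205864223733), 0.01864314651489258) 0.83
tr clamp_pin_area [258.7, 123.4, 385.6, 233.9] (array([ 0.49839738, -0.04317422]), np.float64(0.046371770763373656), 0.05266628646850586) 0.61
tr clamp_pin_area [103.5, 258.8, 243.8, 377.6] (array([ 0.34622771, -0.15252027]), np.float64(0.04155227462796739), 0.06024151229858398) 0.59
```

View pics/w1.png

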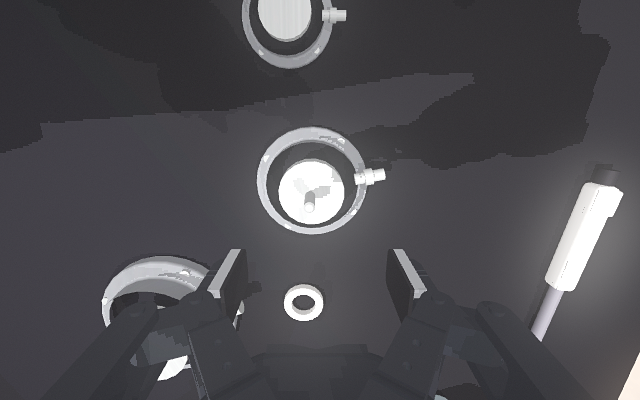

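Wrist view: middle clamp foot around (312,180), its bright plate centred at about (311,191), pin top about (309,208), nipple to the right at (370,177). I'll zoom in for the pin.

Run:
```python
import cv2
im=cv2.imread('pics/w1.png')[150:235,265:355];cv2.imwrite('pics/w1z.png',cv2.resize(im,None,fx=6,fy=6,interpolation=cv2.INTER_NEAREST))
```

```text
(no output)
```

View pics/w1z.png

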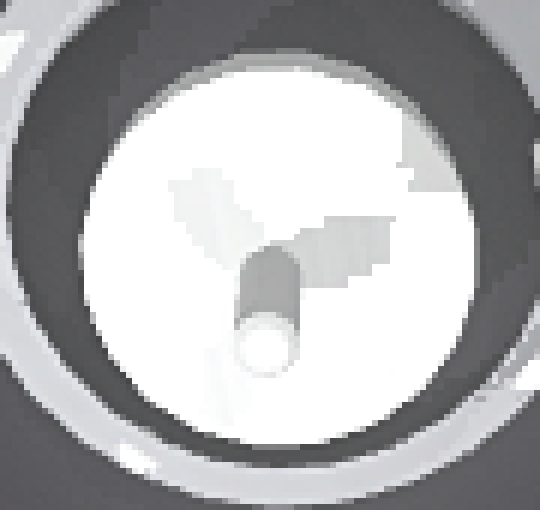

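The zoom shows the plate disc spanning about u 278.3–344.7 and v 160–224, and the pin's top centred at about (309.0,206.7), left of and a little above the plate's centre line.

Run:
```python
from h import *
T=np.load('clampview.npz')['T'];C=cam('wrist');C=(T,)+C[1:]
print('pin top',pt(C,(309.0,206.7),.079))
im=cv2.imread('pics/w1.png',0)
m=(im>150).astype(np.uint8);m[:150]=0;m[230:]=0;m[:,:270]=0;m[:,352:]=0
cs,_=cv2.findContours(m,cv2.RETR_EXTERNAL,cv2.CHAIN_APPROX_NONE)
n,l,s,c=cv2.connectedComponentsWithStats(m);k=l[180,311]
print(s[k],ringfit(C,l==k,.045))
h=cv2.convexHull(np.argwhere(l==k)[:,::-1].astype(np.int32))[:,0,:]
P=np.array([pt(C,u,.045)[:2] for u in h]);print(P.min(0),P.max(0),(P.min(0)+P.max(0))/2)
for d in bot.mark_of('wrist','clamp_pin_area')[:1]:print(pt(C,d['location'],.079))
```

```text
pin top [ 0.49366686 -0.06381017  0.079     ]
[ 278  159   66   65 3391] (array([ 0.49481227, -0.0617856 ]), np.float64(0.03163841179724379), 0.032693168640136716)
[ 0.46333591 -0.09341375] [ 0.52559124 -0.02955414] [ 0.49446358 -0.06148395]
[ 0.49807071 -0.05811303  0.079     ]
```

Call:
step_arm([
  [0.43,-0.054,0.03,0,0,0],
  [0.43,-0.054,0.03,0,0,0],
  [0.43,-0.054,0.03,0,0,0],
  [0.43,-0.054,0.03,0,0,0],
  [0.43,-0.054,0.03,0,0,0],
  [0.43,-0.054,0.03,0,0,0],
  [0.43,-0.054,0.03,0,0,0],
  [0.43,-0.054,0.03,0,0,0],
  [0.43,-0.054,0.03,0,0,0],
  [0.43,-0.054,0.03,0,0,0],
  [0.43,-0.054,0.03,0,0,0],
])

```text
t: 5.2
tcp_pos: [0.4571, 0.2581, 0.1388]
ee_rot: [0.707, 0.707, -0.0, 0.0]
wrist_force: [0.4, -0.9, 0.5]
opening: 0.0745
gripper_force: 0.0
```

```bash
cat > ring.py <<'E'
from h import *
import sys
name,ztop=sys.argv[1],float(sys.argv[2])
s=bot.state();C=cam('wrist',s);im=bot.snapshot('wrist');cv2.imwrite(f'pics/r_{sys.argv[3]}.png',im[:,:,::-1])
print(s['t'],s['tcp_pos'],s['ee_rot'],s['opening'])
for d in bot.trace('wrist',name)[:3]:
    r=ringfit(C,d['region'],ztop);D=r[0]-s['tcp_pos'][:2]
    print(d['extent'],r,round(d['p'],2),'tool shift',D[::-1]/.75)
E
python3 ring.py support_ring_mid .012 a
```

```text
5.2 [0.45709772 0.25808365 0.13883114] [ 7.07021077e-01  7.07192290e-01 -4.72859424e-04  1.94920032e-04] 0.07446205829592611
[287.7, 152.5, 348.6, 213.8] (array([0.45909769, 0.26560427]), np.float64(0.03117512990127805), 0.032235546112060545) 0.65 tool shift [0.01002748 0.00266664]
```

Call:
step_arm([
  [0.01,0.0027,0.02,0,0,0],
  [0.01,0.0027,0.07,0,0,0],
  [0.01,0.0027,0.12,0,0,0],
  [0.01,0.0027,0.16,0,0,0],
  [0.01,0.0027,0.175,0,0,0],
  [0.01,0.0027,0.18,0,0,0],
  [0.01,0.0027,0.184,0,0,0],
  [0.01,0.0027,0.187,0,0,0],
  [0.01,0.0027,0.187,0,0,0],
])

```text
t: 6.05
tcp_pos: [0.46, 0.2664, -0.0001]
ee_rot: [0.707, 0.707, 0.001, 0.0]
wrist_force: [-0.6, 0.4, -0.1]
opening: 0.075
gripper_force: 0.0
```

Call:
step_arm([
  [0,0,0.002,0,0,0],
  [0,0,0.004,0,0,0],
  [0,0,0.004,0,0,0],
])

```text
t: 6.3
tcp_pos: [0.4595, 0.2665, -0.0037]
ee_rot: [0.707, 0.707, 0.0, 0.0]
wrist_force: [0.2, 0.0, -0.6]
opening: 0.075
gripper_force: 0.0
```

Call:
step_arm([
  [0,0,0,0,0,0],
  [0,0,0,0,0,0],
  [0,0,0,0,0,0],
  [0,0,0,0,0,0],
  [0,0,0,0,0,0],
], hand=1)

```text
t: 6.72
tcp_pos: [0.4594, 0.2664, -0.0029]
ee_rot: [0.707, 0.707, 0.001, 0.0]
wrist_force: [-1.9, -1.1, 17.3]
opening: 0.0621
gripper_force: 60.8
```

Call:
step_arm([
  [0,0,-0.02,0,0,0],
  [0,0,-0.07,0,0,0],
  [0,0,-0.12,0,0,0],
  [0,0,-0.17,0,0,0],
  [0,0,-0.17,0,0,0],
])

```text
t: 7.13
tcp_pos: [0.4616, 0.2675, 0.1293]
ee_rot: [0.707, 0.707, 0.004, 0.001]
wrist_force: [0.0, 0.6, -1.8]
opening: 0.0617
gripper_force: 65.5
```

Run:
```python
from h import *
s=bot.state();C=cam('wrist',s);im=bot.snapshot('wrist');cv2.imwrite('pics/g1.png',im[:,:,::-1])
print(s['t'],s['tcp_pos'],s['ee_rot'],s['opening'],s['gripper_force'],s['wrist_force'])
z=s['tcp_pos'][2]+.0029+.012
for d in bot.trace('wrist','support_ring_mid')[:2]:
    r=ringfit(C,d['region'],z);print(d['extent'],r,d['p'],(r[0]-s['tcp_pos'][:2])*1000)
    # hole
    m=d['region'].astype(np.uint8);cs,hi=cv2.findContours(m,cv2.RETR_CCOMP,cv2.CHAIN_APPROX_NONE)
    for c,h in zip(cs,hi[0]):
        if h[3]>=0 and len(c)>20:
            t=np.zeros_like(m);cv2.drawContours(t,[c],-1,1,-1);q=ringfit(C,t,z);print('hole',q,(q[0]-s['tcp_pos'][:2])*1000)
```

```text
7.1333 [0.46156805 0.26748101 0.12932641] [0.70726789 0.70693298 0.00415827 0.00078231] 0.06168569300477491 65.52227318286896 [ 0.02168327  0.56150347 -1.82608122]
[255.4, 207.8, 376.5, 323.1] (array([0.46156122, 0.26842895]), np.float64(0.031794258208751126), 0.03321236038208008) 0.57 [-0.00683486  0.94793564]
hole (array([0.46175335, 0.2703978 ]), np.float64(0.012260756107988588), 0.013682591438293456) [0.1852922 2.916785 ]
```

View pics/g1.png

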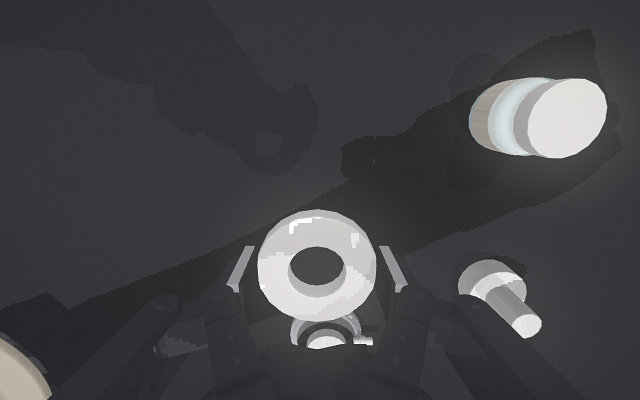

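The picture shows the support ring held squarely between the fingers, centred at about (316,265). The cover is at (510,300) and the jar at (555,117).

Call:
step_arm([
  [-0.436,0.047,0.0,0,0,0],
  [-0.436,0.047,0.0,0,0,0],
  [-0.436,0.047,0.0,0,0,0],
  [-0.436,0.047,0.0,0,0,0],
  [-0.436,0.047,0.0,0,0,0],
  [-0.436,0.047,0.0,0,0,0],
  [-0.436,0.047,0.02,0,0,0],
  [-0.436,0.047,0.02,0,0,0],
  [-0.436,0.047,0.02,0,0,0],
  [-0.436,0.047,0.02,0,0,0],
  [-0.436,0.047,0.02,0,0,0],
])

```text
t: 8.15
tcp_pos: [0.4937, -0.0605, 0.1072]
ee_rot: [0.707, 0.707, -0.001, -0.001]
wrist_force: [-0.3, 0.3, -0.4]
opening: 0.0617
gripper_force: 65.5
```

Run:
```python
from h import *
s=bot.state();print(s['t'],s['tcp_pos'],s['ee_rot'],s['opening'])
d=np.array([.4948,-.0605,.043])-s['tcp_pos'];print(R.from_quat(s['ee_rot']).as_matrix().T@d/.75)
```

```text
8.15 [ 0.49374971 -0.06047862  0.10724378] [ 7.07305783e-01  7.06906790e-01 -5.95857136e-04 -9.81969047e-04] 0.061666102231629695
[-7.44291300e-05  1.59155534e-03  8.56550010e-02]
```

Call:
step_arm([
  [0,0.0015,0.02,0,0,0],
  [0,0.0015,0.045,0,0,0],
  [0,0.0015,0.065,0,0,0],
  [0,0.0015,0.075,0,0,0],
  [0,0.0015,0.08,0,0,0],
  [0,0.0015,0.083,0,0,0],
  [0,0.0015,0.085,0,0,0],
  [0,0.0015,0.085,0,0,0],
  [0,0.0015,0.085,0,0,0],
])

```text
t: 8.9
tcp_pos: [0.4959, -0.0607, 0.045]
ee_rot: [0.707, 0.707, 0.0, 0.0]
wrist_force: [0.2, 0.4, -0.0]
opening: 0.0616
gripper_force: 65.5
```

Call:
step_arm([
  [0,-0.0013,0.002,0,0,0],
  [0,-0.0013,0.004,0,0,0],
  [0,-0.0013,0.004,0,0,0],
])

```text
t: 9.15
tcp_pos: [0.4947, -0.0609, 0.0418]
ee_rot: [0.707, 0.707, 0.0, 0.0]
wrist_force: [-0.0, -0.4, 3.7]
opening: 0.0614
gripper_force: 66.1
```

Contact (3.7 N). Release and lift.

Call:
step_arm([
  [0,0,0,0,0,0],
  [0,0,0,0,0,0],
  [0,0,0,0,0,0],
  [0,0,-0.02,0,0,0],
  [0,0,-0.06,0,0,0],
  [0,0,-0.11,0,0,0],
  [0,0,-0.155,0,0,0],
  [0,0,-0.155,0,0,0],
  [0,0,-0.155,0,0,0],
  [0,0,-0.155,0,0,0],
], hand=-0.75)

```text
t: 9.98
tcp_pos: [0.4944, -0.0608, 0.1576]
ee_rot: [0.707, 0.707, 0.0, 0.0]
wrist_force: [0.2, -0.3, 0.0]
opening: 0.0743
gripper_force: 0.0
```

```bash
cat > fit.py <<'E'
from h import *
from scipy.optimize import least_squares
# centre of a bright disc/ring of radius r, top ztop, height hgt from the outline of its visible body
def solidfit(C,mask,r,ztop,hgt,guess):
    cs,_=cv2.findContours(mask.astype(np.uint8),cv2.RETR_EXTERNAL,cv2.CHAIN_APPROX_NONE)
    k=cv2.convexHull(max(cs,key=cv2.contourArea))[:,0,:].astype(np.float32)
    a=np.linspace(0,2*np.pi,90)
    def res(x):
        P=[proj(C,[x[0]+r*np.cos(t),x[1]+r*np.sin(t),z]) for z in (ztop,ztop-hgt) for t in a]
        h=cv2.convexHull(np.array(P,np.float32))
        return [cv2.pointPolygonTest(h,(float(u[0]),float(u[1])),True)-.0 for u in k]
    s=least_squares(lambda x:np.array(res(x))-np.mean(res(x)),guess,diff_step=1e-4,loss='soft_l1')
    return s.x,np.std(res(s.x)),np.mean(res(s.x))
E
python3 - <<'E'
from fit import *
s=bot.state();C=cam('wrist',s);im=bot.snapshot('wrist');cv2.imwrite('pics/p1.png',im[:,:,::-1]);np.savez('p1.npz',T=C[0])
print(s['t'],s['tcp_pos'],s['ee_rot'])
for d in bot.trace('wrist','support_ring_mid')[:2]:
    print(d['extent'],d['p'],solidfit(C,d['region'],.032,.057,.012,[.495,-.061]),ringfit(C,d['region'],.057))
cv2.imwrite('pics/p1z.png',cv2.resize(im[120:270,230:400,::-1],None,fx=4,fy=4,interpolation=cv2.INTER_NEAREST))
E
```

```text
9.9833 [ 0.49440378 -0.06077895  0.1576218 ] [7.07113067e-01 7.07100494e-01 1.23584153e-05 4.58063947e-05]
[283.6, 166.6, 349.3, 233.2] 0.74 (array([ 0.49511523, -0.06210992]), np.float64(0.3635720874342808), np.float64(1.0612653978741668)) (array([ 0.495151  , -0.06095145]), np.float64(0.031257185910140525), 0.03221265029907226)
```

View pics/p1z.png

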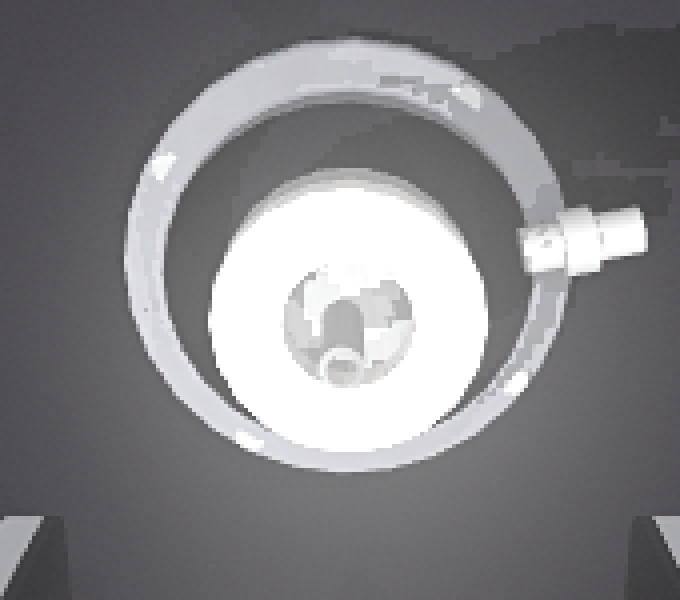

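Support ring sits flat on the plate around the pin, with its hole at zoom px (348,322) and the pin inside it. The fit puts it within 0.5 mm of the plate's centre. Next the seal ring.

Call:
step_arm([
  [-0.218,-0.015,0.0,0,0,0],
  [-0.218,-0.015,0.0,0,0,0],
  [-0.218,-0.015,0.02,0,0,0],
  [-0.218,-0.015,0.043,0,0,0],
  [-0.218,-0.015,0.043,0,0,0],
  [-0.218,-0.015,0.043,0,0,0],
  [-0.218,-0.015,0.043,0,0,0],
  [-0.218,-0.015,0.043,0,0,0],
], hand=-0.45)

```text
t: 10.75
tcp_pos: [0.4835, -0.2226, 0.1251]
ee_rot: [0.706, 0.708, 0.0, -0.001]
wrist_force: [-0.2, 0.2, 0.6]
opening: 0.062
gripper_force: 0.0
```

Run:
```python
from fit import *
C=cam('wrist');C1=(np.load('p1.npz')['T'],)+C[1:];print('pin',pt(C1,(315.6,211.1),.079))
s=bot.state();C=cam('wrist',s);im=bot.snapshot('wrist')
print(s['t'],s['tcp_pos'],s['ee_rot'],s['opening'])
for d in bot.trace('wrist','seal_ring_mid')[:3]:
    x,a,b=solidfit(C,d['region'],.025,.010,.010,ringfit(C,d['region'],.01)[0]);print(d['extent'],d['p'],x,a,b,(x-s['tcp_pos'][:2])[::-1]/.75,'z',(s['tcp_pos'][2]-.001)/.75)
```

```text
pin [ 0.49390212 -0.06353709  0.079     ]
10.75 [ 0.48352759 -0.22259643  0.12513059] [ 7.06455552e-01  7.07757019e-01  5.48157869e-05 -7.42857152e-04] 0.06204389699277552
[289.1, 167.1, 341.2, 215.6] 0.6 [ 0.48339535 -0.21913776] 0.35029894100516584 0.9740626519751694 [ 0.00461156 -0.00017632] z 0.1655074520283584
```

Call:
step_arm([
  [0.0046,0,0.03,0,0,0],
  [0.0046,0,0.08,0,0,0],
  [0.0046,0,0.12,0,0,0],
  [0.0046,0,0.145,0,0,0],
  [0.0046,0,0.156,0,0,0],
  [0.0046,0,0.162,0,0,0],
  [0.0046,0,0.165,0,0,0],
  [0.0046,0,0.165,0,0,0],
  [0.0046,0,0.165,0,0,0],
])

```text
t: 11.6
tcp_pos: [0.4841, -0.2209, 0.0029]
ee_rot: [0.707, 0.707, 0.0, 0.001]
wrist_force: [0.0, -0.0, -0.0]
opening: 0.0621
gripper_force: 0.0
```

Call:
step_arm([
  [0,0,0,0,0,0],
  [0,0,0,0,0,0],
  [0,0,0,0,0,0],
  [0,0,0,0,0,0],
  [0,0,0,0,0,0],
], hand=1)

```text
t: 12.02
tcp_pos: [0.4841, -0.2211, 0.0037]
ee_rot: [0.707, 0.707, 0.001, 0.001]
wrist_force: [-3.0, 1.2, 17.2]
opening: 0.046
gripper_force: 58.7
```

Call:
step_arm([
  [0,0,-0.02,0,0,0],
  [0,0,-0.07,0,0,0],
  [0,0,-0.12,0,0,0],
  [0,0,-0.16,0,0,0],
  [0,0,-0.16,0,0,0],
  [0,0,-0.16,0,0,0],
])

```text
t: 12.52
tcp_pos: [0.4844, -0.2214, 0.1243]
ee_rot: [0.707, 0.707, 0.001, 0.002]
wrist_force: [-0.3, 0.2, -0.4]
opening: 0.0458
gripper_force: 61.5
```

Run:
```python
from fit import *
s=bot.state();C=cam('wrist',s);im=bot.snapshot('wrist');cv2.imwrite('pics/g2.png',im[:,:,::-1])
print(s['t'],s['tcp_pos'],s['ee_rot'],s['opening'],s['gripper_force'])
b=s['tcp_pos'][2]-.0035
for d in bot.trace('wrist','seal_ring_mid')[:2]:
    print(d['extent'],d['p'])
    for db in (0,.003,.006):
        x,a,m=solidfit(C,d['region'],.025,b+db+.01,.01,s['tcp_pos'][:2]);print(db,a,m,(x-s['tcp_pos'][:2])*1000)
cv2.imwrite('pics/g2z.png',cv2.resize(im[170:350,220:410,::-1],None,fx=3,fy=3,interpolation=cv2.INTER_NEAREST))
```

```text
12.5167 [ 0.48441743 -0.22144002  0.12434543] [0.70726961 0.70693939 0.00103528 0.00230814] 0.04578198640602265 61.47162823006511
[274.8, 210.4, 358.9, 298.0] 0.71
0 0.6347209818205585 1.9664891504878623 [0.20250384 1.98575982]
0.003 0.6487780288415941 2.9567109678978234 [0.1888049  3.68063371]
0.006 0.664671576854041 3.99126462473728 [0.17469252 5.37464966]
```

View pics/g2z.png

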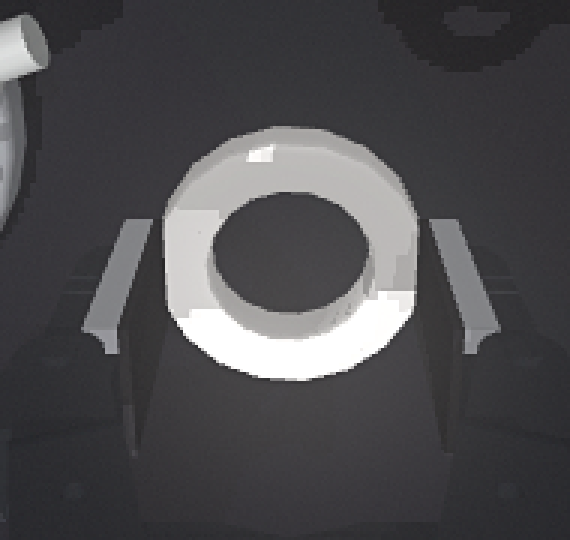

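The seal ring is held level between the pads, centred about 2 mm toward +y of the tool axis.

Call:
step_arm([
  [0.21,0.0139,0,0,0,0],
  [0.21,0.0139,0,0,0,0],
  [0.21,0.0139,0,0,0,0],
  [0.21,0.0139,0,0,0,0],
  [0.21,0.0139,0.02,0,0,0],
  [0.21,0.0139,0.02,0,0,0],
  [0.21,0.0139,0.02,0,0,0],
  [0.21,0.0139,0.02,0,0,0],
])

```text
t: 13.28
tcp_pos: [0.4932, -0.0645, 0.1063]
ee_rot: [0.708, 0.707, -0.001, -0.0]
wrist_force: [0.6, -0.1, 0.1]
opening: 0.0461
gripper_force: 61.5
```

Run:
```python
from h import *
s=bot.state();print(s['t'],s['tcp_pos'],s['ee_rot'],s['opening'])
d=np.array([.4948,-.0639,.0607])-s['tcp_pos'];print(R.from_quat(s['ee_rot']).as_matrix().T@d/.75)
```

```text
13.2833 [ 0.4932322  -0.06448049  0.10626416] [ 7.07660247e-01  7.06552171e-01 -8.87271590e-04 -4.65878866e-04] 0.0460783698018872
[0.00081355 0.0022054  0.06074763]
```

Call:
step_arm([
  [0,0.0008,0.015,0,0,0],
  [0,0.0008,0.035,0,0,0],
  [0,0.0008,0.047,0,0,0],
  [0,0.0008,0.055,0,0,0],
  [0,0.0008,0.057,0,0,0],
  [0,0.0008,0.057,0,0,0],
  [0,0.0008,0.057,0,0,0],
])

```text
t: 13.87
tcp_pos: [0.4945, -0.0636, 0.0643]
ee_rot: [0.707, 0.707, 0.0, 0.0]
wrist_force: [0.3, -0.2, -1.0]
opening: 0.0458
gripper_force: 61.5
```

Call:
step_arm([
  [-0.0003,0.0004,0.002,0,0,0],
  [-0.0003,0.0004,0.0035,0,0,0],
  [-0.0003,0.0004,0.0045,0,0,0],
  [-0.0003,0.0004,0.0045,0,0,0],
])

```text
t: 14.2
tcp_pos: [0.495, -0.0635, 0.0609]
ee_rot: [0.707, 0.707, 0.0, 0.0]
wrist_force: [-0.3, -0.9, 4.4]
opening: 0.0462
gripper_force: 62.2
```

Call:
step_arm([
  [0,0,0,0,0,0],
  [0,0,0,0,0,0],
  [0,0,0,0,0,0],
  [0,0,-0.02,0,0,0],
  [0,0,-0.06,0,0,0],
  [0,0,-0.11,0,0,0],
  [0,0,-0.13,0,0,0],
  [0,0,-0.13,0,0,0],
  [0,0,-0.13,0,0,0],
  [0,0,-0.13,0,0,0],
], hand=-0.45)

```text
t: 15.03
tcp_pos: [0.4943, -0.0635, 0.1576]
ee_rot: [0.707, 0.707, -0.0, -0.0]
wrist_force: [0.1, -0.0, -0.3]
opening: 0.0617
gripper_force: 0.0
```

Run:
```python
from fit import *
s=bot.state();C=cam('wrist',s);im=bot.snapshot('wrist');cv2.imwrite('pics/p2.png',im[:,:,::-1]);np.savez('p2.npz',T=C[0])
print(s['t'],s['tcp_pos'],s['ee_rot'],s['opening'])
for q,r,z,h in (('seal_ring_mid',.025,.067,.01),('support_ring_mid',.032,.057,.012)):
  for d in bot.trace('wrist',q)[:2]:
    print(q,d['extent'],d['p'],solidfit(C,d['region'],r,z,h,[.495,-.061]))
cv2.imwrite('pics/p2z.png',cv2.resize(im[120:270,230:400,::-1],None,fx=4,fy=4,interpolation=cv2.INTER_NEAREST))
```

```text
15.0333 [ 0.49434037 -0.06351403  0.15759734] [ 7.07086542e-01  7.07126940e-01 -2.42592753e-04 -2.32822320e-04] 0.06174213073951478
seal_ring_mid [289.4, 174.6, 345.8, 228.9] 0.87 (array([ 0.49518063, -0.06177012]), np.float64(0.2555486016263016), np.float64(0.7621573858001149))
support_ring_mid [282.0, 160.9, 351.9, 228.8] 0.92 (array([ 0.49484569, -0.06229321]), np.float64(0.33068320583012467), np.float64(0.45129200427158844))
```

View pics/p2z.png

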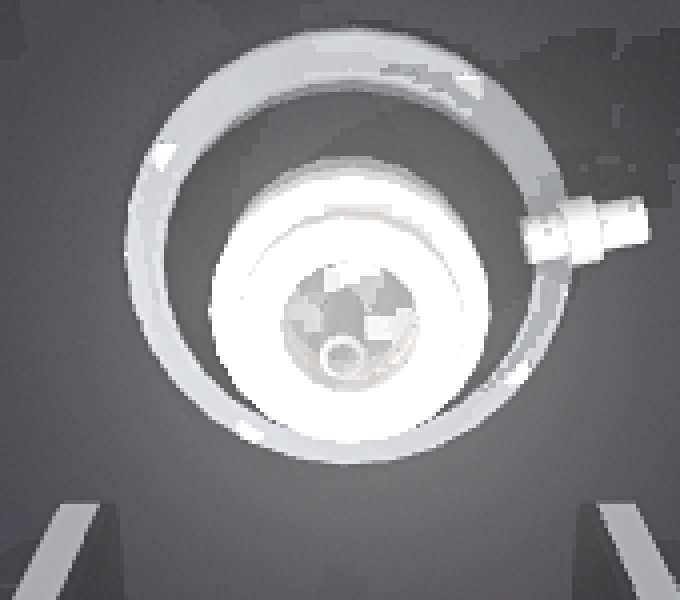

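The seal ring sits centred on the support ring, with the pin visible in its hole at zoom px (343,355). Now the cover.

Call:
step_arm([
  [0.305,0.205,-0.03,0,0,0],
  [0.305,0.205,-0.03,0,0,0],
  [0.305,0.205,-0.03,0,0,0],
  [0.305,0.205,-0.03,0,0,0],
  [0.305,0.205,-0.03,0,0,0],
  [0.305,0.205,-0.03,0,0,0],
  [0.305,0.205,-0.03,0,0,0],
  [0.305,0.205,-0.03,0,0,0],
  [0.305,0.205,-0.03,0,0,0],
  [0.305,0.205,-0.03,0,0,0],
  [0.305,0.205,-0.03,0,0,0],
])

```text
t: 16.1
tcp_pos: [0.6477, 0.1634, 0.1798]
ee_rot: [0.708, 0.707, -0.001, -0.0]
wrist_force: [-0.9, 0.3, -0.8]
opening: 0.0617
gripper_force: 0.0
```

Run:
```python
from fit import *
C=cam('wrist');C1=(np.load('p2.npz')['T'],)+C[1:];print('pin',pt(C1,(315.65,208.65),.079))
s=bot.state();C=cam('wrist',s);im=bot.snapshot('wrist');cv2.imwrite('pics/c1.png',im[:,:,::-1]);np.savez('c1.npz',T=C[0])
print(s['t'],s['tcp_pos'],s['ee_rot'],s['opening'])
for q,z in (('cover_knob',.05),('cover_mouth',0)):
    for d in bot.mark_of('wrist',q)[:2]: print(q,d['location'],d['p'],pt(C,d['location'],z))
for d in bot.trace('wrist','cover_knob')[:2]:
    print(d['extent'],d['p'])
    cs,_=cv2.findContours(d['region'].astype(np.uint8),cv2.RETR_EXTERNAL,cv2.CHAIN_APPROX_NONE)
    k=cv2.convexHull(max(cs,key=cv2.contourArea))[:,0,:]
    a=np.linspace(0,6.283,60)
    from scipy.optimize import least_squares
    def res(x):
        P=[proj(C,[x[0]+r*np.cos(t),x[1]+r*np.sin(t),zz]) for r,zz in ((.03,0),(.03,.026),(.014,.068)) for t in a]
        h=cv2.convexHull(np.array(P,np.float32));return np.array([cv2.pointPolygonTest(h,(float(u[0]),float(u[1])),True) for u in k])
    f=least_squares(lambda x:res(x)-np.mean(res(x)),s['tcp_pos'][:2],diff_step=1e-4,loss='soft_l1');print(f.x,res(f.x).std(),res(f.x).mean(),(f.x-s['tcp_pos'][:2])[::-1]/.75)
cv2.imwrite('pics/c1z.png',cv2.resize(im[100:300,200:440,::-1],None,fx=2.5,fy=2.5,interpolation=cv2.INTER_NEAREST))
```

```text
pin [ 0.49382606 -0.0640872   0.079     ]
16.1 [0.64769579 0.16338135 0.17983912] [ 7.07673109e-01  7.06539151e-01 -1.08986229e-03 -1.04247187e-04] 0.0617496502606255
cover_knob [319.6, 194.4] 0.66 [0.65083979 0.15877996 0.05      ]
cover_mouth [319.1, 181.2] 0.89 [0.65070365 0.15909448 0.        ]
[289.5, 155.2, 344.9, 215.8] 0.66
[0.65021611 0.16063052] 0.32034036366868485 0.8018655234651944 [-0.00366778  0.00336043]
```

View pics/c1z.png

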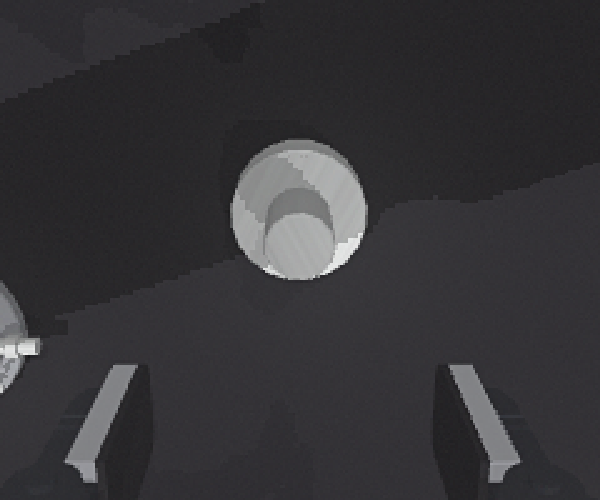

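Cover upright at zoom px (299,210), knob top at (300,246), which agrees with the fitted (0.650, 0.160).

Call:
step_arm([
  [-0.004,0.0034,0.03,0,0,0],
  [-0.004,0.0034,0.08,0,0,0],
  [-0.004,0.0034,0.13,0,0,0],
  [-0.004,0.0034,0.17,0,0,0],
  [-0.004,0.0034,0.188,0,0,0],
  [-0.004,0.0034,0.196,0,0,0],
  [-0.004,0.0034,0.197,0,0,0],
  [-0.004,0.0034,0.197,0,0,0],
  [-0.004,0.0034,0.197,0,0,0],
])

```text
t: 17.05
tcp_pos: [0.6522, 0.1625, 0.0348]
ee_rot: [0.707, 0.707, 0.001, 0.001]
wrist_force: [0.7, 0.9, 0.3]
opening: 0.0622
gripper_force: 0.0
```

Call:
step_arm([
  [0,0,0,0,0,0],
  [0,0,0,0,0,0],
  [0,0,0,0,0,0],
  [0,0,0,0,0,0],
  [0,0,0,0,0,0],
  [0,0,0,0,0,0],
], hand=1)

```text
t: 17.55
tcp_pos: [0.6516, 0.1624, 0.0342]
ee_rot: [0.707, 0.707, 0.001, 0.0]
wrist_force: [-1.7, -0.4, 7.6]
opening: 0.0264
gripper_force: 58.6
```

Call:
step_arm([
  [0,0,-0.02,0,0,0],
  [0,0,-0.07,0,0,0],
  [0,0,-0.12,0,0,0],
  [0,0,-0.16,0,0,0],
  [0,0,-0.16,0,0,0],
  [0,0,-0.16,0,0,0],
  [0,0,-0.16,0,0,0],
])

```text
t: 18.13
tcp_pos: [0.6505, 0.1621, 0.1526]
ee_rot: [0.707, 0.707, -0.0, -0.0]
wrist_force: [-0.9, 0.2, -2.8]
opening: 0.0267
gripper_force: 59.3
```

Run:
```python
from fit import *
s=bot.state();C=cam('wrist',s);im=bot.snapshot('wrist');cv2.imwrite('pics/c2.png',im[:,:,::-1]);np.savez('c2.npz',T=C[0])
print(s['t'],s['tcp_pos'],s['ee_rot'],s['opening'],s['gripper_force'],s['wrist_force'])
b=s['tcp_pos'][2]-.0342
for d in bot.trace('wrist','cover_knob')[:2]:
    print(d['extent'],d['p'])
    cs,_=cv2.findContours(d['region'].astype(np.uint8),cv2.RETR_EXTERNAL,cv2.CHAIN_APPROX_NONE)
    k=cv2.convexHull(max(cs,key=cv2.contourArea))[:,0,:]
    a=np.linspace(0,6.283,60)
    def res(x):
        P=[proj(C,[x[0]+r*np.cos(t),x[1]+r*np.sin(t),b+zz]) for r,zz in ((.03,0),(.03,.026),(.014,.068)) for t in a]
        h=cv2.convexHull(np.array(P,np.float32));return np.array([cv2.pointPolygonTest(h,(float(u[0]),float(u[1])),True) for u in k])
    f=least_squares(lambda x:res(x)-np.mean(res(x)),s['tcp_pos'][:2],diff_step=1e-4,loss='soft_l1');print(f.x,res(f.x).std(),res(f.x).mean(),(f.x-s['tcp_pos'][:2])*1000)
cv2.imwrite('pics/c2z.png',cv2.resize(im[150:350,200:440,::-1],None,fx=2.5,fy=2.5,interpolation=cv2.INTER_NEAREST))
```

```text
18.1333 [0.65047599 0.16207638 0.15258211] [ 7.07068475e-01  7.07145024e-01 -2.66531537e-04 -1.22071753e-04] 0.026719910330165957 59.34112787246704 [-0.88488257  0.15697646 -2.80351332]
[269.3, 192.3, 365.1, 323.2] 0.6
[0.65062952 0.16082091] 0.48262921184426344 1.6351833421639217 [ 0.15353078 -1.25547366]
```

View pics/c2z.png

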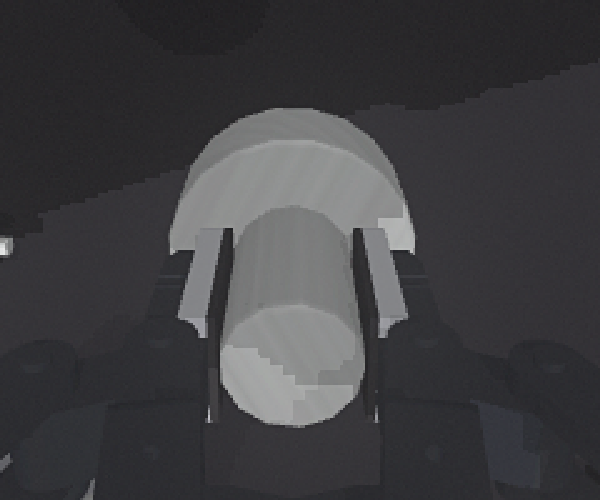

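The cover hangs upright in the grip with its knob top at zoom px (292,365) and body centred below. Moving over the pin.

Call:
step_arm([
  [-0.299,-0.209,0,0,0,0],
  [-0.299,-0.209,0,0,0,0],
  [-0.299,-0.209,0,0,0,0],
  [-0.299,-0.209,0,0,0,0],
  [-0.299,-0.209,0,0,0,0],
  [-0.299,-0.209,0,0,0,0],
  [-0.299,-0.209,0,0,0,0],
  [-0.299,-0.209,0,0,0,0],
  [-0.299,-0.209,0.02,0,0,0],
  [-0.299,-0.209,0.033,0,0,0],
  [-0.299,-0.209,0.04,0,0,0],
  [-0.299,-0.209,0.04,0,0,0],
])

```text
t: 19.23
tcp_pos: [0.4937, -0.0614, 0.1212]
ee_rot: [0.707, 0.707, -0.001, -0.001]
wrist_force: [-0.5, 0.3, -1.1]
opening: 0.0263
gripper_force: 59.6
```

Call:
step_arm([
  [0,0,0,0,0,0],
  [0,0,0,0,0,0],
])

```text
t: 19.4
tcp_pos: [0.4945, -0.0616, 0.1228]
ee_rot: [0.707, 0.707, -0.0, -0.0]
wrist_force: [0.1, -0.4, -1.7]
opening: 0.0267
gripper_force: 59.6
```

Call:
step_arm([
  [-0.0008,-0.0008,0.005,0,0,0],
  [-0.0008,-0.0008,0.009,0,0,0],
  [-0.0008,-0.0008,0.012,0,0,0],
  [-0.0008,-0.0008,0.014,0,0,0],
  [-0.0008,-0.0008,0.016,0,0,0],
  [-0.0008,-0.0008,0.016,0,0,0],
])

```text
t: 19.9
tcp_pos: [0.4936, -0.0626, 0.1106]
ee_rot: [0.707, 0.707, -0.0, -0.0]
wrist_force: [-0.4, 0.3, -2.1]
opening: 0.0265
gripper_force: 59.6
```

Call:
step_arm([
  [0,0,0.0025,0,0,0],
  [0,0,0.005,0,0,0],
  [0,0,0.0075,0,0,0],
  [0,0,0.0075,0,0,0],
])

```text
t: 20.23
tcp_pos: [0.4936, -0.0626, 0.105]
ee_rot: [0.707, 0.707, -0.0, -0.0]
wrist_force: [-0.1, -1.0, -2.4]
opening: 0.0264
gripper_force: 59.6
```

Over the pin. Continue to seat and press.

Call:
step_arm([
  [0,0,0.002,0,0,0],
  [0,0,0.004,0,0,0],
  [0,0,0.006,0,0,0],
  [0,0,0.008,0,0,0],
  [0,0,0.008,0,0,0],
])

```text
t: 20.65
tcp_pos: [0.4938, -0.0627, 0.0993]
ee_rot: [0.707, 0.707, 0.0, 0.0]
wrist_force: [-1.2, -0.1, 5.4]
opening: 0.0268
gripper_force: 59.9
```

Call:
step_arm([
  [0,0,0.002,0,0,0],
  [0,0,0.004,0,0,0],
  [0,0,0.005,0,0,0],
  [0,0,0.005,0,0,0],
])

```text
t: 20.98
tcp_pos: [0.4938, -0.0627, 0.096]
ee_rot: [0.707, 0.707, 0.0, 0.0]
wrist_force: [-2.3, 0.5, 10.3]
opening: 0.0265
gripper_force: 60.7
```

Call:
step_arm([
  [0,0,0.001,0,0,0],
  [0,0,0.002,0,0,0],
  [0,0,0.002,0,0,0],
])

```text
t: 21.23
tcp_pos: [0.4938, -0.0627, 0.095]
ee_rot: [0.707, 0.707, 0.0, 0.0]
wrist_force: [-2.5, -0.4, 15.5]
opening: 0.0263
gripper_force: 61.9
```

Call:
step_arm([
  [0,0,0.001,0,0,0],
  [0,0,0.002,0,0,0],
  [0,0,0.002,0,0,0],
])

```text
t: 21.48
tcp_pos: [0.4939, -0.0628, 0.0948]
ee_rot: [0.707, 0.707, 0.001, 0.001]
wrist_force: [-5.8, 1.2, 37.7]
opening: 0.027
gripper_force: 64.3
```

Call:
step_arm([
  [0,0,-0.0008,0,0,0],
  [0,0,-0.0008,0,0,0],
  [0,0,-0.0008,0,0,0],
  [0,0,-0.0008,0,0,0],
])

```text
t: 21.82
tcp_pos: [0.4939, -0.0628, 0.0949]
ee_rot: [0.707, 0.707, 0.0, 0.001]
wrist_force: [-5.4, 0.2, 28.6]
opening: 0.0266
gripper_force: 62.4
```

Run:
```python
from h import *
s=bot.state();print(s['t'],s['tcp_pos'],s['wrist_force'],s['opening'])
im=bot.snapshot('wrist')
cv2.imwrite('pics/f.png',cv2.resize(im[110:350,170:470,::-1],None,fx=2,fy=2))
s=bot.state();print(s['t'],s['tcp_pos'],s['wrist_force'])
```

```text
21.8167 [ 0.49389818 -0.06275842  0.09490448] [-5.41617211  0.17514004 28.63063276] 0.026636572443059725
21.8667 [ 0.4939155  -0.0626995   0.09490429] [-5.55471789  1.61109464 28.37124522]
```

View pics/f.png

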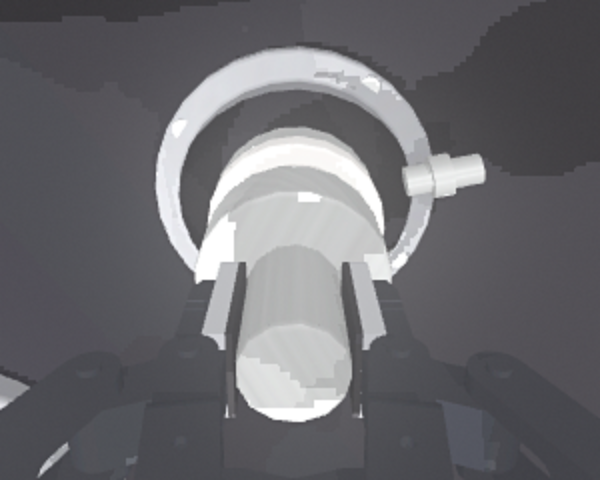

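The cover sits on the stack (cover rim at zoom px (295,200), rings below it) and is pressed to the stop with 28 N. Handing in.

```bash
python3 -c "
from plant import bot
print(bot.finish_job())"
```

```text
the job is handed in; nothing more can be done
None
```

The clamp is assembled and handed in: both rings centred on the plate to within about 1 mm, the cover over the pin and on the stack, and the knob still gripped, held down at about 28 N with the plate at its stop judging by the force rise. No verdict came back; the clock was at about 22 s of the 64 s allowed.

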